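# Take a camera module off the curing plate with tongs

## Task

The camera module on the round teal plate has finished curing: shut the station down by pressing the red key fully and letting it come up, then pressing the blue key the same way; leave the green key alone. Then take the tongs from their rest, close their tips on the sides of the dark module, and lift it upright, at least 10 cm above the plate, without the gripper itself touching the module. Finish while still holding it up in the tongs, do not put it down, and leave everything else on the bench where it is.

Things in the scene. Friction and masses are not known exactly. Their poses are not given: they have to be found in the camera images.
- station: curing station, fixed: grey box 160 x 160 x 35 mm with a raised round teal plate on it, 90 mm diameter, top 60 mm above the table. Origin on the table under the plate's centre, z up, x away from the robot at yaw 0
- module: the dark camera module to be lifted, loose, about 30 g, standing free on the teal plate: block 26 mm long (its x) x 24 mm wide (its y) x 20 mm tall with a 16 mm round silver lens, 3 mm high, on top and a thin brass stripe across the top at its +x end. Origin at the centre of its underside, z up. Turned by up to about 0.6 rad from world x
- keypad: grey key box, fixed, 80 x 200 x 30 mm, with three round keys in a row along its y axis, 60 mm apart, in random order. Origin at the centre of its underside
- key_red_top (a point): centre of the top face of the red key (28 mm diameter cap in a 44 mm metal collar); at rest 52 mm above the table. Spring key, moves straight down 6 mm, 1.5 N to start, 5 N fully down, comes back up by itself; fully down its top is 4 mm above the collar
- key_blue_top (a point): the same for the blue key
- key_green_top (a point): the same for the green key, which must not be pressed
- key_red (a joint): travel of the red key, 0 up to 0.006 m fully down
- key_blue (a joint): travel of the blue key, 0 to 0.006 m
- key_green (a joint): travel of the green key, 0 to 0.006 m
- rest: black rest for the tongs, fixed: 200 x 90 x 6 mm foot with two cross ridges 30 mm high, centred 85 mm behind (25 mm long, 60 mm wide) and 75 mm ahead (20 mm long, 90 mm wide) of its origin along its x; free space between them for fingers. Origin at the centre of its underside
- tongs: loose steel spring tongs, 235 mm long, 16 mm tall, about 80 g, lying flat on the rest, jaws open sideways, underside 30 mm above the table. Origin: middle of the finger grip (black patches on the arms' outsides), level with the underside; x to the tips, y across (closing direction), z up. Dark hinge block at x -112 to -84 mm. Centre of mass about 20 mm behind the origin
- jaw_left: the tongs' arm on their +y side, 5 mm thick. Origin on its hinge at tongs (-90, +16.5, 0) mm, x along the arm; orange tip pad at x 183 to 215 mm, 16 mm tall. Yaw against the tongs 0.10 rad open, about 0.01 rad holding the module. Over their outsides at the finger grip the two arms measure 56 mm open, about 40 mm holding the module, 34 mm shut
- jaw_right: the tongs' arm on their -y side, mirror image, hinge at tongs (-90, -16.5, 0) mm. The arms close symmetrically when squeezed at the finger grip and spring open again when let out: about 3.5 N a side to start closing, 5 N shut
- tongs_mouth (a point): point midway between the two tip pads, at half their height: tongs (110, 0, 8) mm; axes as the tongs. The gap between the tips is about 60 mm open and shrinks about 2.2 mm for each mm of squeeze at the finger grip: squeezed to 50 mm there, the gap is about 46 mm and the tongs can already be carried
- cleaner_can: loose orange spray can of cleaner, 66 mm across, 190 mm tall, upright at the back; origin at the centre of its underside
- phone_a: loose black phone 150 x 72 x 9 mm lying on a dark mat beside a second, fixed one, back right; origin at the centre of its underside, x along its length
- screwdriver: loose screwdriver, 160 mm long, lying on the table behind the key box
- flux_jar: loose small jar with blue lid, 52 mm across, 55 mm tall, left of the key box; origin at the centre of its underside
- spare_a: loose silver spare part 22 x 22 x 15 mm in a low wooden tray at the back; not the wanted part
- spare_b: second loose silver spare part in the same tray; not the wanted part
Not all that is in view belongs to the job. Of the things that look like the tongs, the larger one is meant. What is shaped like the rest but pink is not meant.

How it is judged (in metres and radians):
On the way, in this order (a step that is already met when the one before it is completed fails the run):
1. the red key is pressed down, the others up (value of joint key_red above 0.0045 m and value of joint each of key_blue, key_green below 0.002 m), for 0.02 s.
2. the red key is up again and the blue key is pressed down (value of joint key_blue above 0.0045 m and value of joint each of key_red, key_green below 0.002 m), for 0.02 s.
3. both keys are up and the tongs, held in the fingers, are off their rest (value of joint each of key_blue, key_red below 0.002 m and contact force between tongs and the fingers above 1 N and contact force between tongs and rest below 0.05 N and height (world z) of tongs above 0.04 m), for 0.1 s.
4. the tongs, held in the fingers, grip the module between both tips, off the plate (contact force between module and jaw_left above 0.5 N and contact force between module and jaw_right above 0.5 N and contact force between tongs and the fingers above 2 N and contact force between module and station below 0.05 N), for 0.1 s.
At the end, for the whole second after the job is handed in: the module is held between both tong tips (over 0.5 N from each), the tongs in the gripper's fingers (over 2 N), the module's underside over 150 mm above the table (90 mm above the plate), upright within 0.5 rad, still (under 0.03 m/s); nothing else carries module or tongs and all keys are up (all of step 4 and height (world z) of module above 0.15 m and angle between module's own z axis and vertical below 0.5 rad and distance between module and tongs_mouth below 0.04 m and linear speed of module below 0.03 m/s and contact force between module and the fingers below 0.05 N and contact force between tongs and station below 0.05 N and contact force between tongs and rest below 0.05 N and contact force between tongs and cleaner_can below 0.05 N and value of joint each of key_red, key_blue, key_green below 0.002 m); the arm keeps its last pose, push and grip.
It fails at once if the green key is pressed (value of joint key_green above 0.003 m).
It fails at once if the gripper itself touches the module (contact force between module and the fingers above 0.3 N or contact force between module and the arm above 0.3 N).
It fails at once if a bystander is moved by more than 30 mm (distance of any of cleaner_can, phone_a, screwdriver, flux_jar, spare_a, spare_b from where it was at the start of the episode above 0.03 m).
It also fails if it takes over 64 s, if anything falls off the work surface, if the arm or the gripper's body presses on something with over 40 N, if the wrist force passes 120 N, or if a joint passes its speed limit or range.

## Robot

A 6-joint arm with a two-finger parallel gripper is mounted at the origin on the work surface. World frame = base frame: x ahead of the robot, y to its left, z up, the work surface at z = 0. Lengths are in mm, angles in degrees, forces in N, time in s.
With the tool pointing down it reaches from about 350 to 850 mm from the base axis. Payload 8.1 kg.
Tool frame: the origin (TCP) lies midway between the tips of the shut fingers; the grasp point (between the pads) lies 19 mm behind it (r.grasp_offset is the distance from the TCP to the grasp point, in mm); z points along the fingers, x is the direction in which the jaws open and shut, and the axes are right-handed (so a half turn about z gives the same grasp; the last joint's range is limited). The gripper opens to 85 mm and grips with 20 to 120 N. Pads are 22 mm wide; open, the fingers measure 114 mm over their backs; the gripper's body (76 mm by 85 mm) begins 54 mm behind the grasp point. The pads swing forward as they close: fully open they stand 13 mm farther back than shut.
Start: joints at [67.357, 7.471, 85.268, -0, 87.261, -4.893], TCP at [182.899, 571.448, 231.292] pointing down, gripper open.
Joint ranges: [-169.43, 169.43], [-51.17, 129.36], [1.28, 143.12], [-76.62, 256.62], [0, 156.53], [-152.29, 152.29]. Speed limits (degrees/s): [136.94, 136.94, 159.86, 180, 180, 180].

## Interface

Orientations are given as [roll, pitch, yaw] about the fixed x, y, z axes, in that order (R = Rz(yaw) Ry(pitch) Rx(roll)).
In Python, from bench import r, optics, hand_in gives the robot as it stands.
- The arm moves only by the shell command python3 -m pendant 'ROWS' [FORCE]. ROWS is JSON, a list of rows, each a list of 5 numbers: the opening, from 0 (shut) to 1 (fully open), then the shift along the tool's x, y, z in mm, then the turn about the tool's z in degrees. A call has 1 to 10 rows; each row shifts and turns the commanded pose from where the row before left it, along the tool's axes as they then stand; what a row does not reach is not made up. A row lasts 1/10 s, in which the tool goes at most 50 mm and 8.59 degrees, less where a joint would pass 70% of its speed; a pose out of reach is approached as far as the arm can. A call with a gripper value outside its range is refused whole. The fingers move at their own pace and stop on an object; FORCE is the grip in N (left out, the last holds). Time passes only in rows, so rows that do not move let the fingers close. It gives the time, the measured TCP pose, the force and the opening at its end, in the units of the state.
- r.sense(): the state, without advancing time (a new reading comes with each control period).
- optics.snapshot(name): name is "scene" or "top" or "wrist"; returns (picture, depth): 420x560x3 uint8, blue, green, red; 420x560 float32, mm along the optical axis (not along the pixel's ray), 0 where there is no reading.
- optics.camera_params(name): a dict with "camera_matrix" (3x3 intrinsics, pixels), "eye" and "orientation" of the camera in the world. Camera axes: x right, y down, z forward; pixel columns grow to the right and rows downward; lengths in mm; the calibration is good to about 2 mm. A picture is of the moment at which its call begins: read the wrist's pose just before it. camera_params takes no time and is no camera call; for the wrist camera it gives the pose at the moment of the call.
- hand_in(): hands the job in, once; it reports no verdict.
Trained networks look in the newest picture that a camera, given by its name, has taken for a name from the list of things; names that differ only in an ending like _2 or _b are one class to them, and where a whole thing is asked for, a point or a joint stands for the part that bears it (a point fixed in the world has none). Each returns a list of dicts, best first, with "score" (0 to 1); they miss things now and then, are a little off and sometimes report something else, mostly with a low value. They report only what shows in the picture. A call takes as long as a camera call. They do not tell look-alikes from the thing itself.
- optics.search_frame(camera, query): "at" ([x, y, z] in mm, in world coordinates, good to about 4 mm: the middle of the surface that is visible of it).
The state is a dict: "time": time; "joint_pos": joint angles; "qd": joint speeds; "joint_efforts": joint torques, N m; "tool_pos": TCP position; "tcp_rot": TCP orientation; "ft_force": force on the tool from outside, world axes, zero at the start; "wrist_torque": the same for the moment, N m; "finger_gap": finger opening in mm.
Only numpy, scipy, OpenCV 4.12 (cv2) and the standard library are available. Lean on these libraries where they do the work, as an engineer would, in place of code of your own. Each camera call takes 0.05 s, during which the arm holds its last target. There are 200 camera calls.

## Working session

There is one attempt and no reset: what is moved stays moved. The work goes in short steps, Python scripts to look and compute and a shell command to move; the robot and the scene stay as the last step left them, time stands still between calls to the robot, and variables do not carry over. Pictures are saved under pics/ and viewed, about 8 in all and at most 12, crops included, and the job is handed in when it is done.

```bash
mkdir -p pics; ls
cat > h.py <<'E'
import numpy as np, cv2
from scipy.spatial.transform import Rotation as Ro
from bench import r, optics, hand_in
def cam(n):
    p=optics.camera_params(n); o=np.array(p["orientation"],float)
    R=o if o.shape==(3,3) else Ro.from_euler('xyz',o,degrees=True).as_matrix()
    return np.array(p["camera_matrix"],float),np.array(p["eye"],float),R
def cloud(n,d,c=None):
    K,e,R=c or cam(n); v,u=np.mgrid[:d.shape[0],:d.shape[1]]
    P=np.stack([(u-K[0,2])/K[0,0]*d,(v-K[1,2])/K[1,1]*d,d],-1)
    W=P@R.T+e; W[d<=0]=np.nan; return W
def proj(n,X,c=None):
    K,e,R=c or cam(n); q=(np.atleast_2d(X)-e)@R; q=q@K.T; return q[:,:2]/q[:,2:]
E
python3 - <<'E'
from h import *
print(r.sense()); print(optics.camera_params("top"),optics.camera_params("scene")["eye"])
for n in ("top","scene"):
    im,d=optics.snapshot(n); cv2.imwrite(f"pics/{n}0.png",im); np.savez(f"{n}0.npz",im=im,d=d)
    for q in ["station","module","keypad","key_red_top","key_blue_top","key_green_top","rest","tongs","cleaner_can"]:
        print(n,q,[(np.round(x["at"]).tolist(),round(x["score"],2)) for x in optics.search_frame(n,q)][:3])
E
```

```text
pics
{'time': 0.0, 'joint_pos': array([ 6.73558832e+01,  7.51487923e+00,  8.53315083e+01, -1.77652495e-04,
        8.72594642e+01, -4.89189120e+00]), 'qd': array([ 0.03031187,  0.06298289,  0.07514444, -0.03628616,  0.09417638,
        0.06688075]), 'joint_efforts': array([ 2.46249811e-04, -5.69390523e+01, -5.00553954e+01, -9.33630781e-05,
        1.43924533e-02, -2.69992336e-05]), 'tool_pos': array([182.69525179, 570.92836591, 230.22543628]), 'tcp_rot': array([-1.79991150e+02,  1.05481198e-01,  7.22477912e+01]), 'ft_force': array([-0.12111792, -0.28605905, -0.42025535]), 'wrist_torque': array([0.02711704, 0.00979896, 0.00631032]), 'finger_gap': 85.52267917583355}
{'camera_matrix': array([[458.76753452,   0.        , 277.94538761],
       [  0.        , 458.76753452, 216.17349172],
       [  0.        ,   0.        ,   1.        ]]), 'eye': array([ 253.56834688,   51.73580183, 1605.58773673]), 'orientation': array([-170.02579554,    0.76511409,  -90.79014886])} [1003.48077518  389.35013547 1023.53610426]
top station [([596.0, -0.0, 33.0], 0.91), ([540.0, 293.0, 56.0], 0.41)]
top modu
[... 335 characters left out ...]
0, 3.0], 0.8), ([313.0, 179.0, 6.0], 0.6)]
top tongs [([436.0, -310.0, 44.0], 0.88), ([233.0, -392.0, 13.0], 0.76)]
top cleaner_can [([779.0, 190.0, 179.0], 0.74)]
scene station [([620.0, 18.0, 31.0], 0.74)]
scene module [([607.0, -2.0, 82.0], 0.63)]
scene keypad [([557.0, 304.0, 30.0], 0.86), ([617.0, 491.0, 53.0], 0.18)]
scene key_red_top [([536.0, 360.0, 52.0], 0.62)]
scene key_blue_top [([546.0, 301.0, 53.0], 0.59)]
scene key_green_top [([557.0, 241.0, 52.0], 0.51)]
scene rest [([460.0, -308.0, 4.0], 0.67), ([320.0, 177.0, 10.0], 0.63)]
scene tongs [([233.0, -375.0, 9.0], 0.91), ([456.0, -318.0, 47.0], 0.89)]
scene cleaner_can [([808.0, 202.0, 180.0], 0.78), ([546.0, 297.0, 52.0], 0.61)]
```

View pics/top0.png

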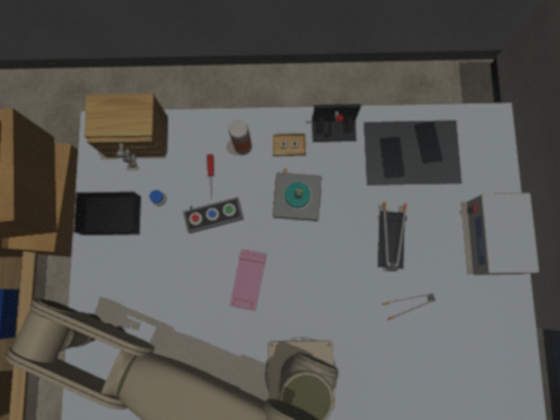

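View pics/scene0.png

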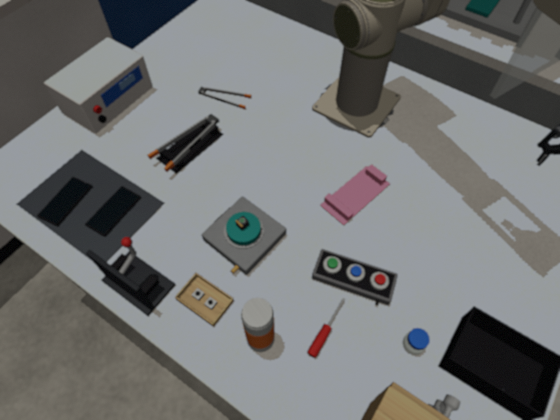

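The keypad is at the left with red, blue and green at pixels (195,218), (212,214) and (229,210) in the top view. The station is in the middle, and the large tongs lie on the black rest at right, tips away from the robot. I'm moving over the keypad with the fingers shut.

```bash
python3 -m pendant '[[0,-15,42,0,0],[0,-15,42,0,0],[0,-15,42,0,0],[0,-15,42,0,0],[0,-15,42,0,0],[0,-15,42,0,0],[0,-15,42,0,0],[0,-15,42,0,0],[0,-15,42,0,0],[0,-15,42,0,0]]' 40
cat >> h.py <<'E'
def keys(n):
    c=cam(n); im,d=optics.snapshot(n); W=cloud(n,d,c); hsv=cv2.cvtColor(im,cv2.COLOR_BGR2HSV)
    out={}
    for k,(lo,hi) in dict(red=(170,190),blue=(100,128),green=(45,85)).items():
        h=hsv[...,0].astype(int); h=np.where(h<10,h+180,h) if k=="red" else h
        m=(h>=lo)&(h<=hi)&(hsv[...,1]>90)&(hsv[...,2]>40)&(W[...,2]>40)&(W[...,2]<65)
        l,L,s,ce=cv2.connectedComponentsWithStats(m.astype(np.uint8))
        if l<2: continue
        i=1+np.argmax(s[1:,4]); mm=L==i
        out[k]=(np.nanmedian(W[mm],0).round(1), np.nanmax(W[mm],0).round()-np.nanmin(W[mm],0).round(), int(s[i,4]),ce[i].round())
    return im,d,W,out
E
python3 - <<'E'
from h import *
s=r.sense();print(s["time"],s["tool_pos"],s["tcp_rot"],s["finger_gap"],optics.camera_params("wrist")["eye"],optics.camera_params("wrist")["orientation"])
for n in("top","scene","wrist"):
    im,d,W,o=keys(n); print(n,o)
cv2.imwrite("pics/w1.png",im)
for q in ["key_red_top","key_blue_top","key_green_top"]:print(q,[(np.round(x["at"]).tolist(),round(x["score"],2)) for x in optics.search_frame("wrist",q)][:3])
E
```

```text
time: 2.0
tool_pos: [538.5, 299.2, 231.4]
tcp_rot: [180.0, -0.0, 72.2]
ft_force: [0.2, 1.0, 0.1]
finger_gap: -0.2
2.0 [538.49462227 299.21960854 231.44309545] [ 1.79987739e+02 -1.62074725e-02  7.22489425e+01] -0.18201200618912283 [471.63289956 320.2718416  373.95785341] [1.63983622e+02 9.84930740e-03 7.22676145e+01]
top {'red': (array([525.7, 354.6,  52.3]), array([23., 22., 12.]), 40, array([195., 218.])), 'blue': (array([538.2, 302.8,  52.5]), array([17., 12., 12.]), 16, array([210., 214.])), 'green': (array([605.7,   8.3,  59.7]), array([87., 80., 13.]), 233, array([296., 194.]))}
scene {'red': (array([530.9, 355.1,  51.9]), array([28., 26., 10.]), 99, array([380., 279.])), 'blue': (array([610.6, 491.4,  55.2]), array([44., 44., 18.]), 344, array([418., 338.])), 'green': (array([560.6, 239.1,  51.9]), array([25., 23., 12.]), 69, array([332., 263.]))}
wrist {'red': (array([527.1, 354.2,  51.7]), array([29., 27., 13.]), 527, array([329., 159.])), 'blue': (array([603.8, 489.1,  54.6]), array([47., 46., 14.]), 1620, array([472., 189.])), 'green': (array([555.6, 239.2,  51.7]), array([26., 26.,  6.]), 427, array([234., 217.]))}
key_red_top []
key_blue_top [([542.0, 298.0, 52.0], 0.67)]
key_green_top [([556.0, 244.0, 51.0], 0.94), ([539.0, 296.0, 53.0], 0.54)]
```

View pics/w1.png

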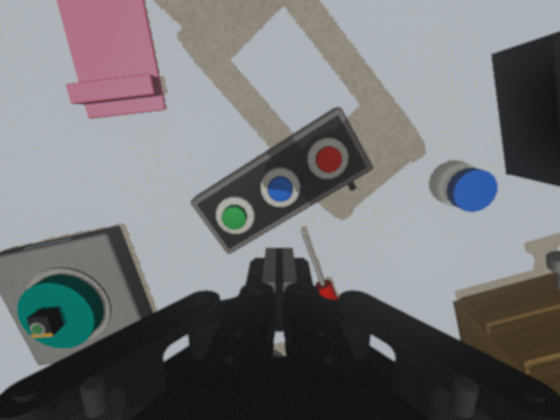

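The wrist view shows red (329,159), blue (280,188) and green (234,217). This gives red at (527.5, 355), blue at (541.5, 297.5) and green at (556, 239.5), with tops at 52 mm and about 60 mm between neighbours, which matches the description.

```bash
python3 -m pendant '[[0,25,-14,15,0],[0,25,-13.5,30,0],[0,0,0,40,0],[0,0,0,40,0],[0,0,0,30,0],[0,0,0,12,0],[0,0,0,0,0]]'
```

```text
time: 3.0
tool_pos: [524.0, 356.6, 62.4]
tcp_rot: [-179.8, 0.2, 72.3]
ft_force: [0.5, 0.0, -0.1]
finger_gap: 0.2
```

```bash
python3 -m pendant '[[0,0,3,6,0],[0,0,0,6,0],[0,0,0,4,0],[0,0,0,1,0],[0,0,0,0,0]]'
```

```text
time: 3.5
tool_pos: [530.1, 356.1, 48.5]
tcp_rot: [179.9, -0.1, 72.2]
ft_force: [1.5, 1.3, 3.9]
finger_gap: 0.3
```

```bash
python3 -m pendant '[[0,0,0,1.5,0],[0,0,0,1,0],[0,0,0,0,0]]'
```

```text
time: 3.8
tool_pos: [530.2, 356.1, 46.1]
tcp_rot: [179.9, -0.1, 72.2]
ft_force: [1.1, 0.9, 7.0]
finger_gap: -0.3
```

```bash
python3 -m pendant '[[0,0,0,-10,0],[0,0,0,-14,0],[0,-18,9.5,0,0],[0,-17,9.5,0,0],[0,-17,9.5,0,0],[0,0,0,0,0],[0,0,0,0,0]]'
```

```text
time: 4.5
tool_pos: [540.1, 297.2, 69.1]
tcp_rot: [-180.0, 0.0, 72.2]
ft_force: [-0.1, -0.1, -0.2]
finger_gap: 0.2
```

```bash
python3 -m pendant '[[0,0,1,8,0],[0,0,0,7,0],[0,0,0,5,0],[0,0,0,3,0],[0,0,0,1,0],[0,0,0,0,0]]'
```

```text
time: 5.1
tool_pos: [540.9, 297.7, 45.9]
tcp_rot: [-180.0, 0.0, 72.3]
ft_force: [-6.9, -1.1, 13.9]
finger_gap: -0.1
```

```bash
python3 -m pendant '[[0,0,0,-30,0],[0,0,0,-45,-6],[0,0,0,-50,-6],[0,0,0,-50,-5.8],[0,-44,-6,0,0],[0,-44,-6,0,0],[0,-44,-6,0,0],[0,-44,-6,0,0],[0,-44,-6,0,0],[0,-44,-6,0,0]]'
python3 -m pendant '[[1,-44,-6,0,0],[1,-44,-6,0,0],[1,-44,-6,0,0],[1,-44,-6,0,0],[1,-44,-6,0,0],[1,-44,-6,0,0],[1,-44,-6,0,0],[1,-44,-6,0,0],[1,0,0,0,0],[1,0,0,0,0]]'
python3 - <<'E'
from h import *
print(optics.camera_params("wrist")["eye"])
im,d=optics.snapshot("wrist"); c=cam("wrist"); cv2.imwrite("pics/w2.png",im)
print([(np.round(x["at"]).tolist(),round(x["score"],2)) for x in optics.search_frame("wrist","tongs")])
np.savez("w2.npz",im=im,d=d,K=c[0],e=c[1],R=c[2])
W=cloud("wrist",d,c); m=(W[...,2]>40)&(W[...,2]<55)&(W[...,0]>300)&(W[...,0]<620)&(W[...,1]<-200)&(W[...,1]>-420)
hsv=cv2.cvtColor(im,cv2.COLOR_BGR2HSV); o=m&(hsv[...,0]<20)&(hsv[...,1]>120)&(hsv[...,2]>60)
l,L,s,ce=cv2.connectedComponentsWithStats(o.astype(np.uint8))
for i in range(1,l):
    if s[i,4]>30: print("orange",s[i,4],ce[i].round(),np.nanmedian(W[L==i],0).round(1),np.nanmin(W[L==i],0).round(1),np.nanmax(W[L==i],0).round(1))
P=W[m]
for x in range(300,600,15):
    q=P[(P[:,0]>=x)&(P[:,0]<x+15)]
    if len(q)>10: 
        y=np.sort(q[:,1]); g=np.argmax(np.diff(y)); print(x,len(q),y[0].round(1),y[g].round(1),y[g+1].round(1),y[-1].round(1),np.median(q[:,2]).round(1))
E
```

```text
time: 6.1
tool_pos: [504.8, 31.7, 219.4]
tcp_rot: [-180.0, 0.0, 90.1]
ft_force: [0.8, -0.2, -0.0]
finger_gap: 0.0
time: 7.1
tool_pos: [457.4, -319.5, 219.0]
tcp_rot: [-179.9, -0.1, 89.9]
ft_force: [-0.1, -0.1, 0.9]
finger_gap: 85.4
[ 387.33707673 -319.78736745  361.59205807]
[([407.0, -319.0, 47.0], 0.86)]
orange 162 [234. 272.] [ 551.7 -369.2   45.8] [ 536.2 -375.4   42.8] [ 566.8 -362.8   47.7]
orange 160 [294. 277.] [ 557.6 -301.3   46. ] [ 542.5 -304.8   42.2] [ 573.5 -297.    47.7]
330 360 -331.9 -319.5 -318.6 -296.7 45.8
345 649 -334.8 -319.5 -318.6 -296.6 46.1
360 324 -338.0 -319.5 -318.6 -297.2 45.8
375 183 -341.2 -334.1 -302.0 -297.0 45.9
390 166 -344.4 -337.2 -301.9 -297.7 45.9
405 155 -346.8 -340.4 -301.6 -297.3 45.8
420 162 -350.2 -342.7 -302.0 -297.0 45.8
435 151 -353.7 -346.1 -302.0 -296.9 45.9
450 149 -356.3 -349.1 -301.9 -297.5 45.8
465 133 -359.0 -352.2 -301.7 -297.2 45.9
480 137 -362.6 -355.7 -301.5 -296.9 45.9
495 126 -365.3 -358.3 -301.3 -296.8 45.8
510 119 -368.1 -361.4 -301.8 -297.5 45.9
525 141 -370.9 -362.5 -301.8 -297.2 45.8
540 199 -374.8 -363.2 -305.0 -296.9 45.8
555 175 -376.6 -366.9 -305.7 -296.6 45.8
570 24 -305.7 -297.8 -296.6 -296.6 45.9
```

View pics/w2.png

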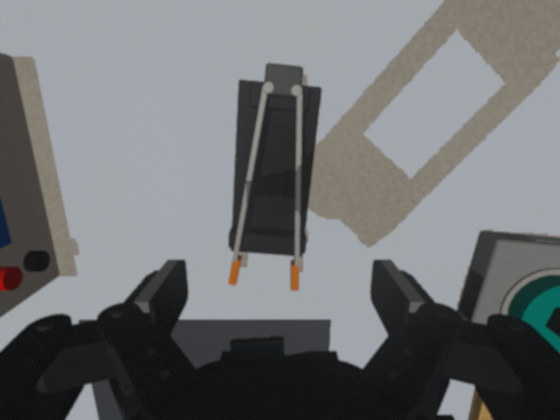

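The tongs show tips at pixels (234,272) and (294,277) and the hinge at (283,80), top at z 46 (as given). They are at yaw -5.7° with origin about (447,-325.5). I'm turning to match, centring and going down part way.

```bash
python3 -m pendant '[[1,-6,-10.4,20,0],[1,0,0,40,5.7],[1,0,0,40,0],[1,0,0,30,0],[1,0,0,0,0],[1,0,0,0,0]]' 20
python3 - <<'E'
from h import *
print(r.grasp_offset, r.sense()["tool_pos"],r.sense()["tcp_rot"])
c=cam("wrist"); im,d=optics.snapshot("wrist"); W=cloud("wrist",d,c)
o=np.array([447,-325.5,0]); a=np.radians(-5.7); Q=W-o; X=Q[...,0]*np.cos(a)+Q[...,1]*np.sin(a); Y=-Q[...,0]*np.sin(a)+Q[...,1]*np.cos(a)
m=(W[...,2]>41)&(W[...,2]<52)&(abs(X)<130)&(abs(Y)<50)
for x in range(-120,130,10):
    q=m&(X>=x)&(X<x+10)
    if q.sum()>10:
        y=np.sort(Y[q]); g=np.argmax(np.diff(y)); print(x,q.sum(),y[0].round(1),y[g].round(1),y[g+1].round(1),y[-1].round(1),np.median(W[q][:,2]).round(1))
cv2.imwrite("pics/w3.png",im)
E
```

```text
time: 7.8
tool_pos: [447.8, -323.8, 90.2]
tcp_rot: [-180.0, -0.0, 84.4]
ft_force: [0.8, -0.6, 0.3]
finger_gap: 85.5
18.700000000000003 [ 447.81131224 -323.78867083   90.23084455] [-1.79962560e+02 -3.45302376e-02  8.44455889e+01]
-120 148 -17.0 -17.0 -16.4 16.6 44.4
-110 1266 -17.8 -0.4 0.2 18.0 45.7
-100 1233 -18.3 -0.4 0.2 18.1 46.0
-90 983 -19.9 -19.8 -19.2 19.6 46.0
-80 343 -20.7 -14.9 15.1 20.6 45.8
-70 321 -21.6 -16.0 16.1 22.0 45.9
-60 318 -22.6 -17.1 16.9 23.0 45.8
-50 293 -23.4 -18.1 18.1 24.0 45.8
-40 290 -25.0 -19.2 19.1 24.8 45.8
-30 275 -26.0 -20.0 20.0 25.9 45.7
-20 263 -27.0 -21.1 21.0 26.9 45.8
-10 250 -28.0 -22.1 22.1 27.9 45.8
0 240 -29.0 -23.2 23.1 28.9 45.8
10 230 -30.0 -24.2 24.1 29.4 45.8
20 227 -31.1 -25.3 25.0 30.5 45.8
30 217 -32.1 -26.2 25.9 31.5 45.8
40 201 -32.6 -27.2 27.1 32.7 45.8
50 202 -33.8 -28.4 28.0 33.8 45.7
60 194 -34.8 -29.2 29.2 34.9 45.8
70 179 -36.0 -30.3 30.2 35.9 45.8
80 181 -37.1 -31.4 31.1 36.6 45.7
90 28 -35.1 -29.1 29.1 35.8 42.1
```

View pics/w3.png

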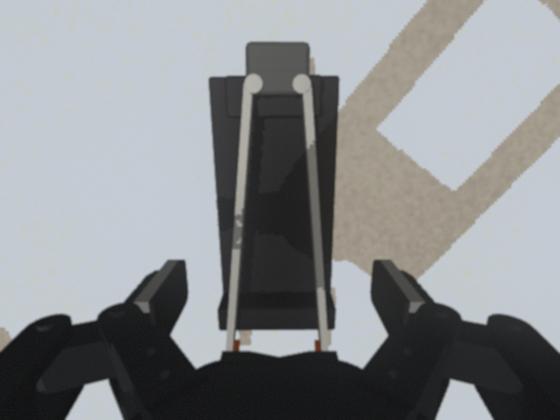

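The near view agrees: arms measure 56 mm at the origin, they are symmetric, the yaw is right and the hinge is at x -112. I'm descending and then squeezing to about 50 mm.

```bash
python3 -m pendant '[[1,-1.7,-0.6,20,0],[1,0,0,25,0],[1,0,0,20,0],[1,0,0,8,0],[1,0,0,0,0],[0.7,0,0,0,0],[0.6,0,0,0,0],[0.58,0,0,0,0],[0.58,0,0,0,0],[0.58,0,0,0,0]]' 20
```

```text
time: 8.85
tool_pos: [448.2, -328.0, 19.3]
tcp_rot: [179.8, 0.1, 84.3]
ft_force: [-0.1, 0.9, 7.6]
finger_gap: 49.5
```

```bash
python3 -m pendant '[[0.58,0,0,-2,0],[0.58,0,0,-3,0],[0.58,0,0,-5,0],[0.58,0,0,-10,0],[0.58,0,0,-20,0],[0.58,0,0,-30,0],[0.58,0,0,-30,0],[0.58,0,0,-30,0],[0.58,0,0,-20,0],[0.58,0,0,0,0]]' 20
python3 - <<'E'
from h import *
s=r.sense();print(s["tool_pos"],s["tcp_rot"],s["finger_gap"],s["ft_force"])
c=cam("wrist"); im,d=optics.snapshot("wrist"); W=cloud("wrist",d,c)
np.savez("w4.npz",im=im,d=d,K=c[0],e=c[1],R=c[2]); cv2.imwrite("pics/w4.png",im)
R=Ro.from_euler('xyz',s["tcp_rot"],degrees=True).as_matrix(); T=(W-s["tool_pos"])@R   # tool frame
X=T[...,1]; Y=T[...,0]; Z=-T[...,2]
m=(abs(X)<130)&(abs(Y)<50)&(Z>-30)&(Z<60)
for x in range(-130,130,20):
    q=m&(X>=x)&(X<x+20)
    if q.sum()>10:
        y=np.sort(Y[q]); g=np.argmax(np.diff(y)); print(x,q.sum(),y[0].round(1),y[g].round(1),y[g+1].round(1),y[-1].round(1),np.median(Z[q]).round(1))
im,d=optics.snapshot("scene"); cv2.imwrite("pics/s4.png",cv2.resize(im[60:340,100:400],None,fx=2,fy=2))
E
```

```text
time: 9.85
tool_pos: [448.6, -328.2, 171.7]
tcp_rot: [179.7, 0.2, 84.4]
ft_force: [0.7, -0.7, -0.8]
finger_gap: 50.0
[ 448.56980085 -328.23211342  171.67882034] [179.65738564   0.24688522  84.35113624] 50.02245267010891 [ 0.65013641 -0.70749941 -0.82626277]
-110 6337 -18.1 19.4 19.7 19.7 24.5
-90 3748 -19.8 -0.6 -0.3 20.7 24.5
-70 1966 -21.0 -14.6 15.6 21.7 24.9
-50 1722 -22.3 -15.9 16.5 22.5 25.2
-30 5719 -50.0 -17.4 17.5 50.0 44.2
-10 7494 -50.0 -18.9 18.5 50.0 52.6
10 1286 -47.3 -20.3 19.4 45.9 26.5
30 87 -27.0 -21.7 20.4 21.2 16.0
```

View pics/s4.png

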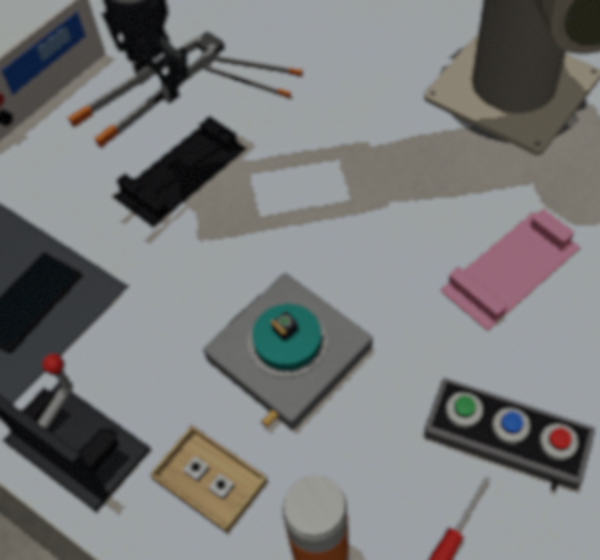

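The scene picture shows the tongs in the gripper, clear of the rest and level, with the keys up and the module still on the plate. I'm moving to a side view of the module.

```bash
python3 -m pendant '[[0.58,8,5,-5,0],[0.58,17,10,-5,0],[0.58,20,11,-5,0],[0.58,20,11,-5,0],[0.58,20,11,-5,0],[0.58,20,11,-5,0],[0.58,20,11,-5,0],[0.58,20,11,-5,0],[0.58,17,10,-5,0],[0.58,6,4,-5,0]]' 20
cat > mod.py <<'E'
from h import *
def mod(n):
    c=cam(n); im,d=optics.snapshot(n); W=cloud(n,d,c); hsv=cv2.cvtColor(im,cv2.COLOR_BGR2HSV)
    m=(np.hypot(W[...,0]-602,W[...,1])<40)&(W[...,2]>75)&(W[...,2]<90)
    P=W[m]; rc=cv2.minAreaRect(P[:,:2].astype(np.float32))
    st=m&(hsv[...,0]>12)&(hsv[...,0]<30)&(hsv[...,1]>100)&(hsv[...,2]>60)
    print(n,m.sum(),rc,"z",np.percentile(P[:,2],[5,50,95]).round(1),"median",np.median(P,0).round(1),"stripe",st.sum(),W[st].mean(0).round(1) if st.any() else '')
    if st.sum()>5:
        q=W[st][:,:2]; v=np.linalg.svd(q-q.mean(0))[2][0]; print(" stripe dir deg",np.degrees(np.arctan2(v[1],v[0])))
    t=(hsv[...,0]>78)&(hsv[...,0]<98)&(hsv[...,1]>150)&(W[...,2]>50)&(W[...,2]<66)&(np.hypot(W[...,0]-602,W[...,1])<70)
    if t.any(): print(" plate",cv2.minEnclosingCircle(W[t][:,:2].astype(np.float32)),np.median(W[t][:,2]))
    return im,m
E
python3 - <<'E'
from mod import *
s=r.sense();print(s["tool_pos"],s["tcp_rot"],s["finger_gap"])
for n in("top","scene","wrist"): im,m=mod(n)
v,u=np.where(m); v0=max(0,int(np.median(v))-60); u0=max(0,int(np.median(u))-80); print(u0,v0)
a=cv2.resize(im,(560,420)); b=cv2.resize(im[v0:v0+120,u0:u0+160],(560,420),interpolation=cv2.INTER_CUBIC)
cv2.imwrite("pics/w5.png",cv2.resize(np.hstack([a,b]),(800,300)))
E
```

```text
time: 10.95
tool_pos: [558.0, -166.3, 215.5]
tcp_rot: [-179.9, -0.1, 84.5]
ft_force: [-0.4, -1.6, -1.1]
finger_gap: 50.1
[ 558.0288084  -166.32278328  215.54906385] [-1.79864756e+02 -7.99619818e-02  8.44610646e+01] 50.10926458770483
top 52 ((599.3790283203125, -0.9620370864868164), (23.36122703552246, 27.163728713989258), 77.13333892822266) z [76.  80.9 87. ] median [599.1  -0.9  80.9] stripe 0 
 plate ((602.0025024414062, 1.1711201667785645), 38.71228790283203) 59.64367051505735
scene 89 ((603.13916015625, -3.8084659576416016), (26.70066261291504, 25.09845733642578), 77.19863891601562) z [76.7 80.8 85.6] median [604.7  -2.4  80.8] stripe 23 [613.   -5.6  79.9]
 stripe dir deg -102.00439619339848
 plate ((605.91845703125, 1.2053714990615845), 44.18015670776367) 59.78321046933763
wrist 716 ((601.2769165039062, -4.9057416915893555), (24.831844329833984, 26.50543212890625), 77.92235565185547) z [76.7 80.1 83.7] median [599.5  -6.8  80.1] stripe 106 [611.2  -7.3  80.1]
 stripe dir deg -104.3287916525994
 plate ((602.3746337890625, -1.684382677078247), 44.87260437011719) 59.71476513706111
373 165
```

View pics/w5.png

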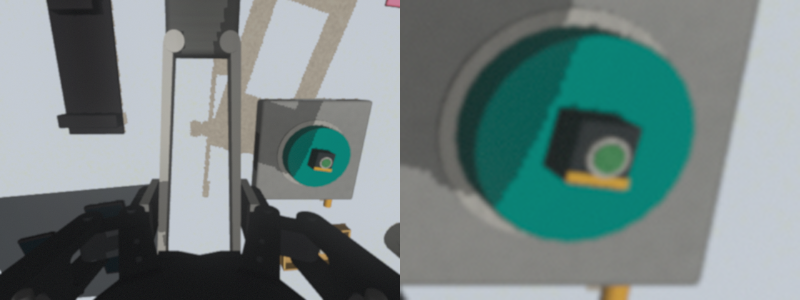

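The module is at about (601,-4.5), yaw -12.5°, with the stripe at its +x end at crop pixel (598,181). The top is at 80 mm, the lens at 83 mm and the plate at 60 mm, all as described. I'm aligning the tongs to its yaw and going above it.

```bash
python3 -m pendant '[[0.58,0,0,0,6.3],[0.58,10,-6,0,0],[0.58,20,-12,0,0],[0.58,22,-13,-0,0],[0.58,22,-13,0,0],[0.58,22,-13,10,0],[0.58,22,-13,20,0],[0.58,22,-13,20,0],[0.58,19,-11,20,0],[0.58,9.7,-5,15,0]]' 20
python3 -m pendant '[[0.58,0,0,0,0],[0.58,0,0,0,0]]'
cat > chk.py <<'E'
from mod import *
s=r.sense();print(s["time"],s["tool_pos"],s["tcp_rot"],s["finger_gap"],s["ft_force"])
for n in("scene","top"):
    c=cam(n); im,d=optics.snapshot(n); W=cloud(n,d,c); hsv=cv2.cvtColor(im,cv2.COLOR_BGR2HSV)
    near=(np.hypot(W[...,0]-601,W[...,1]+4)<70)
    o=near&((hsv[...,0]<14)|(hsv[...,0]>176))&(hsv[...,1]>140)&(hsv[...,2]>50)&(W[...,2]>58)
    l,L,st,ce=cv2.connectedComponentsWithStats(o.astype(np.uint8))
    for i in range(1,l):
        if st[i,4]>6: q=W[L==i]; t=q[q[:,2]>np.percentile(q[:,2],60)]; print(n,"orange",st[i,4],ce[i].round(),"top part mean",t.mean(0).round(1),q.min(0).round(1),q.max(0).round(1))
    if n=="scene": cv2.imwrite("pics/chk.png",cv2.resize(im[150:270,160:320],(800,600),interpolation=cv2.INTER_CUBIC))
E
python3 chk.py
```

```text
time: 12.1
tool_pos: [494.0, 18.1, 130.1]
tcp_rot: [-179.9, -0.0, 78.2]
ft_force: [1.3, 0.1, -0.1]
finger_gap: 49.8
time: 12.3
tool_pos: [495.9, 16.2, 132.1]
tcp_rot: [180.0, 0.0, 78.1]
ft_force: [-0.2, -0.7, -0.4]
finger_gap: 49.9
12.3 [495.94803582  16.24128191 132.06790638] [1.79995312e+02 2.61899951e-02 7.81120873e+01] 49.93769506249405 [-0.22395658 -0.74027984 -0.36446776]
scene orange 32 [232. 197.] top part mean [594.5 -30.5 160.3] [584.4 -35.9 152.5] [613.1 -24.9 161.5]
scene orange 47 [246. 212.] top part mean [607.7  19.9 160.3] [594.9  13.3 148.4] [623.8  25.8 163.3]
```

View pics/chk.png

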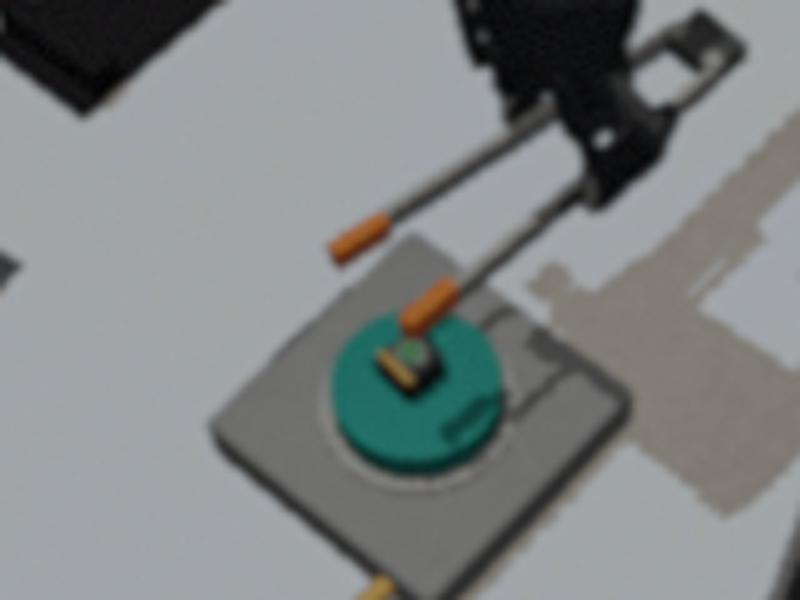

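The picture shows both orange tips high above the plate, on either side of the module's line of sight. The tip midpoint is (601,-5), within 2 mm of the module seen by the same camera. I'm descending.

```bash
python3 -m pendant '[[0.58,1,1,10,0],[0.58,0,0,20,0],[0.58,0,0,20,0],[0.58,0,0,14,0],[0.58,0,0,8,0],[0.58,0,0,4,0],[0.58,0,0,0,0],[0.58,0,0,0,0]]' 20; python3 chk.py
```

```text
time: 13.2
tool_pos: [497.7, 17.5, 56.5]
tcp_rot: [179.9, -0.0, 78.0]
ft_force: [0.8, -0.2, -0.9]
finger_gap: 49.6
13.2 [497.68818518  17.47206263  56.53696035] [ 1.79933166e+02 -6.65192568e-03  7.80496752e+01] 49.599856227435204 [ 0.81818457 -0.19715108 -0.87867213]
scene orange 42 [234. 215.] top part mean [601.3 -30.5  85.8] [584.9 -36.2  72.9] [614.5 -23.4  89.4]
scene orange 48 [247. 227.] top part mean [610.8  20.4  84.7] [595.2   4.5  66.9] [626.7  25.7  87.4]
```

View pics/chk.png

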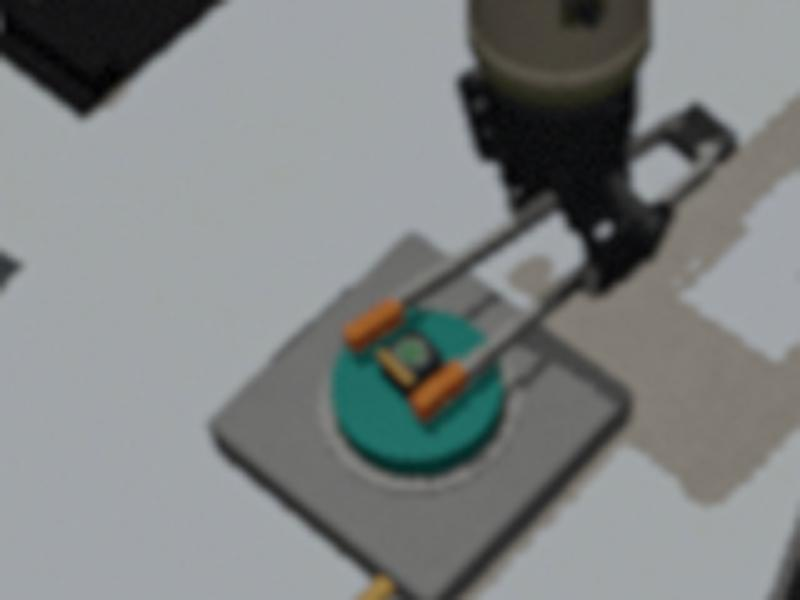

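The tips straddle the module and the tongs are parallel to it. Closing in steps.

```bash
python3 -m pendant '[[0.58,0,-1,2,0],[0.55,0,0,0,0],[0.52,0,0,0,0],[0.49,0,0,0,0],[0.46,0,0,0,0],[0.42,0,0,0,0],[0.38,0,0,0,0],[0.34,0,0,0,0],[0.34,0,0,0,0],[0.34,0,0,0,0]]' 25; python3 chk.py
```

```text
time: 14.3
tool_pos: [496.1, 17.7, 53.8]
tcp_rot: [180.0, 0.0, 78.0]
ft_force: [-0.7, -0.6, -0.0]
finger_gap: 39.4
14.3 [496.10742693  17.73874083  53.82762595] [1.79995517e+02 2.78463294e-04 7.80492745e+01] 39.40719590719582 [-0.69486697 -0.60487435 -0.0160172 ]
scene orange 12 [240. 216.] top part mean [595.  -17.3  81.6] [586.5 -21.8  77.6] [604.5 -13.3  82.5]
scene orange 43 [246. 226.] top part mean [604.4  10.8  80.4] [593.4   2.2  67.1] [622.2  18.3  81.5]
```

View pics/chk.png

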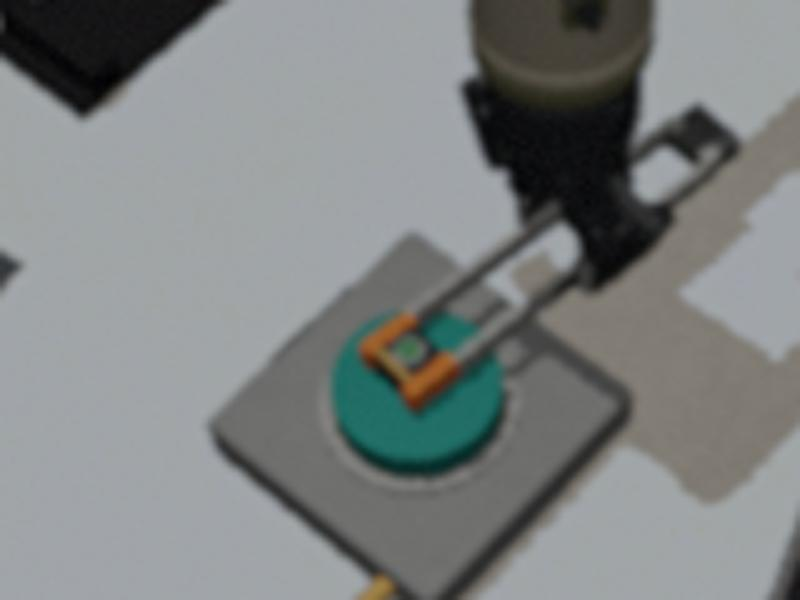

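The fingers stopped at 39.4 mm, as expected for holding the module, and both pads lie on its sides. I'm lifting 130 mm.

```bash
python3 -m pendant '[[0.34,0,0,-2,0],[0.34,0,0,-5,0],[0.34,0,0,-13,0],[0.34,0,0,-20,0],[0.34,0,0,-25,0],[0.34,0,0,-25,0],[0.34,0,0,-20,0],[0.34,0,0,-15,0],[0.34,0,0,-7,0],[0.34,0,0,0,0]]' 25
python3 -m pendant '[[0.34,0,0,0,0],[0.34,0,0,0,0],[0.34,0,0,0,0],[0.34,0,0,0,0],[0.34,0,0,0,0],[0.34,0,0,0,0],[0.34,0,0,0,0],[0.34,0,0,0,0]]' 25
sed -i 's/150:270,160:320/110:260,140:340/' chk.py; python3 chk.py
python3 - <<'E'
from h import *
im,d=optics.snapshot("scene"); W=cloud("scene",d)
m=(np.hypot(W[...,0]-605,W[...,1]+4)<50)&(W[...,2]>140)
print(m.sum(),np.percentile(W[m][:,2],[2,50,98]))
print([(np.round(x["at"]).tolist(),round(x["score"],2)) for x in optics.search_frame("scene","module")])
E
```

```text
time: 15.4
tool_pos: [496.7, 17.7, 187.0]
tcp_rot: [179.9, -0.0, 78.1]
ft_force: [0.1, -0.2, -1.9]
finger_gap: 39.5
time: 16.2
tool_pos: [496.1, 17.7, 185.8]
tcp_rot: [180.0, 0.0, 78.0]
ft_force: [0.1, 0.6, -0.7]
finger_gap: 39.5
16.2 [496.09593884  17.74375767 185.83902837] [1.79994833e+02 8.74088541e-05 7.80489445e+01] 39.496110310478734 [ 0.09213999  0.63895756 -0.71405938]
scene orange 26 [233. 187.] top part mean [601.4 -18.8 213.5] [586.6 -25.  208.4] [615.1 -12.2 214.4]
scene orange 54 [242. 197.] top part mean [606.9  11.1 212.3] [593.4   3.4 202.4] [622.9  17.4 216. ]
394 [195.51836013 210.96070423 216.14358104]
[([607.0, -6.0, 216.0], 0.63), ([453.0, -317.0, 8.0], 0.25)]
```

View pics/chk.png

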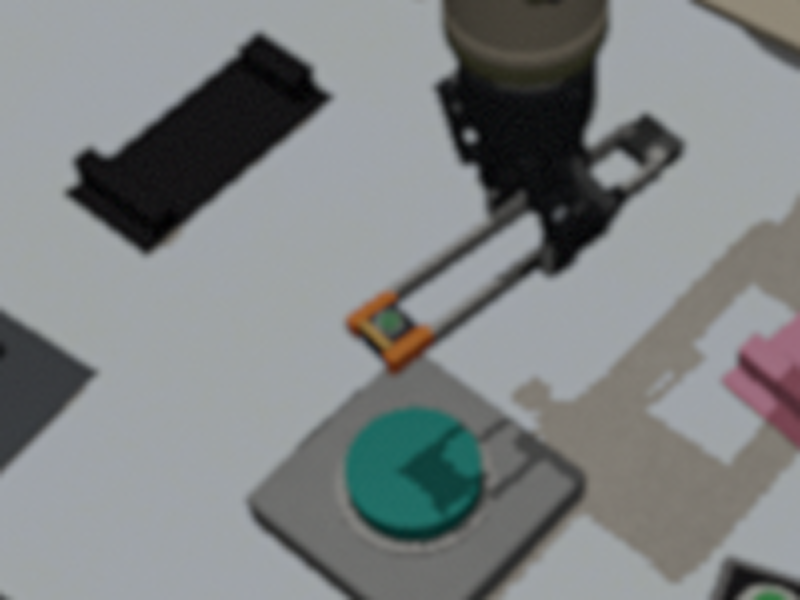

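The module is in the tips at pixel (390,322), upright, and the plate below is empty. Its top is at about 213 mm, so its underside is at about 192 mm, 130 mm above the plate. Handing in.

```bash
python3 -c "
from h import *
print(hand_in()); s=r.sense(); print(s['time'],s['finger_gap'],s['tool_pos'])"
```

```text
the job is handed in; nothing more can be done
None
the job is handed in; nothing more can be done
```

I pressed the red key fully and let it up, then did the same with the blue key, and left the green key alone. I then took the tongs from the rest, closed their tips on the sides of the module, lifted it and handed the job in while still holding it, at about 16 s of the allowed 64 s. `hand_in()` gives no verdict.

- **Keys:** Red bottomed at a measured tool height of 46.1 mm with 7 N, and blue at 45.9 mm with about 14 N. A scene picture taken with the tongs lifted showed all the keys, and they looked up. I did not check them again at the end.
- **Grip:** The fingers held the tongs at 39.5 mm, close to the 40 mm expected when holding the module. The opening did not change over the last 0.8 s of standing still.
- **Module:** The last picture shows it upright between both orange tips, with the plate empty. Its top measured about 213 mm, so its underside is about 192 mm above the table, roughly 130 mm above the plate.
- **Checks that disagreed:** The cameras differed by up to about 4 mm on where the module stood. The closing gap covered this.
- **Not checked:** I did not measure the bystanders' positions again at the end. No move was planned near them.

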